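Swap the tools behind the stopper and cap

TASK

The smoothing block lies at the back of the wooden tool tray, behind the stopper and the seal cap. First stand the stopper and the cap upright on the grey felt mat; then lay the block flat and centred on the card pack, lengthwise along it, and put the label gauge, base down, in the tray exactly where the block lay, pointing the same way (either end round). Only then stand the stopper and the cap back upright, each on the spot where it stood at the start, and leave the tape roll and tally counter alone.

Things in the scene. Friction and masses are not known exactly. Their poses are not given: they have to be found in the camera images.
- stopper: Bottle stopper standing wooden cap down: cap 36 mm diameter from 0 to 19 mm height, cork 20 mm diameter from 19 to 39 mm. About 11 g. Origin at the centre of its underside, z up. Starts in the tray in front of the block (6 mm gap), at tray x = -30 mm, tray y = +32 or -32 mm (the seal cap takes the other place).
- seal_cap: Plain black cylinder, closed end up, 34 mm diameter, 36 mm high, about 9 g. Origin at the centre of its underside, z up. Starts beside the stopper, 64 mm from it centre to centre.
- smoothing_block: Wooden block with felt underside, 46 (x) x 90 (y) x 31 (z) mm, upper edges slightly bevelled, about 70 g. Origin at the centre of its underside. Starts in the tray with its axes along the tray's, its origin at tray x = +17 mm, y = 0, on the tray floor.
- label_gauge: L-shaped wooden gauge: flat base 30 (x) x 100 (y) x 12 (z) mm with an upright 12 mm thick and 36 mm high in all at its +y end; about 45 g, centre of mass about 8 mm from the middle toward +y. Origin at the centre of the base's underside. Starts flat on the bench.
- tool_tray: Fixed shallow square wooden tray, 170 x 170 mm outside; floor 8 mm above the bench, rim 5 mm wide reaching 13 mm above the bench. Origin at the centre of its underside; its +x points to the back, where the block lies.
- felt_mat: Fixed grey felt mat, 160 (x) x 100 (y) x 5 mm. Origin at the centre of its underside, so its top is at z = 5 mm.
- card_pack: Fixed flat pack of buff cards, 160 (x) x 88 (y) x 5 mm. Origin at the centre of its underside, so its top is at z = 5 mm; long side along its x.
- tape_roll: Bystander: roll of cream paper tape lying flat, 69 mm diameter, 24 mm high; origin at the centre of its underside. Not to be moved.
- tally_counter: Bystander: small upright hand counter, 20 x 42 x 47 mm; origin at the centre of its underside. Not to be moved.

How it is judged:
By the outcome, as a careful person would: the job done as asked, in the order asked, and still so for the second after the job is handed in, with the robot touching nothing.
It also fails if it takes over 125 s, if anything falls off the work surface, if the arm or the gripper's body presses on something with over 40 N, if the wrist force passes 120 N, or if a joint passes its speed limit or range.

ROBOT

A 6-joint arm with a two-finger parallel gripper is mounted at the origin on a cart in front of the work surface, level with it; the furniture and walls round the work are solid. World frame = base frame: x ahead of the robot, y to its left, z up, the work surface at z = 0. Lengths are in m, angles in rad, forces in N, time in s.
With the tool pointing down it reaches from about 0.325 to 0.85 m from the base axis. Payload 4.4 kg.
Tool frame: the origin (TCP) lies on the centre line of the jaws, within the pads' length; the fingertips stand 11 mm ahead of it and the grasp point (between the pads) lies 8 mm behind it; z points along the fingers, y is the line along which they close (so a half turn about z gives the same grasp; the last joint's range is limited). The gripper opens to 94 mm and grips with 3 to 60 N. Pads are 16 mm wide; open, the fingers measure 119 mm over their backs; the gripper's body (75 mm by 177 mm) begins 78 mm behind the grasp point.
Start: joints at [1.038, 0.207, 1.542, -0, 1.393, -0.15], TCP at [0.214, 0.534, 0.216] pointing down, gripper open.
Joint ranges: [-2.73, 2.73], [-0.86, 2.22], [0.23, 2.46], [-1.11, 4.25], [0.08, 2.63], [-2.82, 2.82]. Speed limits (rad/s): [2.79, 2.79, 3.14, 3.14, 3.14, 3.14].

INTERFACE

Orientations are given as a 3x3 rotation matrix whose columns are the frame's x, y, z axes.
In Python, from workcell import ctrl, eyes, workorder gives the robot as it stands.
- The arm moves only by the shell command python3 -m pendant 'ROWS' [OPENING]. ROWS is JSON, a list that holds one entry, the list of rows, each a list of 6 numbers: the shift along the tool's x, y, z scaled (see below), then the turn, a rotation vector about the tool's x, y, z scaled (see below). A call has exactly 5 rows; each row shifts and turns the commanded pose from where the row before left it, along the tool's axes as they then stand; what a row does not reach is not made up. The controller multiplies each number of a shift by 0.15 m and each number of a turn by 0.5 rad. A row lasts 1/12 s, in which the tool goes at most 41.7 mm and 7.16 degrees, less where a joint would pass 70% of its speed; a pose out of reach is approached as far as the arm can. A call with a number of a shift or a turn outside -1 to 1 is refused whole. A call with a gripper value outside its range is refused whole. OPENING is the gripper's target within -1 to 1 (shut at 1, half-way at 0, fully open at -1), set as the call begins (- or left out, the last holds). The fingers move at their own pace and stop on an object; the grip force is fixed at half the most. Time passes only in rows, so rows that do not move let the fingers close, or fill a call up. It gives the time, the measured TCP pose, the force, the opening and the grip force at its end, in the units of the state.
- ctrl.sense(): the state, without advancing time (a new reading comes with each control period).
- eyes.grab_frame(name): name is "side" or "top"; returns the picture (400x640x3 uint8, red, green, blue); there is no depth.
- eyes.camera_info(name): a dict with "fx", "fy", "cx", "cy" (pixels), "R" (3x3) and "t" (3): a world point X has camera coordinates R X + t. Camera axes: x right, y down, z forward; pixel columns grow to the right and rows downward; lengths in m; the calibration is good to about 2 mm. A picture is of the moment at which its call begins. camera_info takes no time and is no camera call.
- workorder.finish_job(): hands the job in; it is judged then, once.
The state is a dict: "time": time; "qpos": joint angles; "qvel": joint speeds; "joint_torque": joint torques, N m; "position": TCP position; "ee_rot": TCP orientation; "wrist_force": force on the tool from outside, world axes, zero at the start; "moment": the same for the moment, N m; "width": finger opening in m; "grip_force": force on a finger pad.
Only numpy, scipy, OpenCV 4.12 (cv2) and the standard library are available. Lean on these libraries where they do the work, as an engineer would, in place of code of your own. Each camera call takes 0.05 s, during which the arm holds its last target. There are 200 camera calls.

## Working session

There is one attempt and no reset: what is moved stays moved. The work goes in short steps, Python scripts to look and compute and a shell command to move; the robot and the scene stay as the last step left them, time stands still between calls to the robot, and variables do not carry over. Pictures are saved under pics/ and viewed, at most 14 in all, crops included, and the job is handed in when it is done.

```bash
ls; mkdir -p pics; python3 - <<'E'
from workcell import ctrl, eyes
import cv2
for n in("top","side"):
    im=eyes.grab_frame(n); cv2.imwrite(f"pics/{n}0.png",im[:,:,::-1]); c=eyes.camera_info(n); print(n,c)
s=ctrl.sense();print(s["time"],s["position"],s["ee_rot"],s["width"])
E
```

```text
pics
top {'fx': 410.2756536518359, 'fy': 410.2756536518359, 'cx': 321.542978361328, 'cy': 199.46657360625457, 'R': array([[-0.01146415, -0.99991706, -0.00586989],
       [-0.99888762,  0.01172048, -0.04567451],
       [ 0.04573952,  0.00533974, -0.99893913]]), 't': array([-0.01473948,  0.55503501,  1.12821098])}
side {'fx': 468.2385064422623, 'fy': 468.2385064422623, 'cx': 314.08803380643116, 'cy': 193.44096675998566, 'R': array([[ 0.97362892, -0.22808554,  0.00486972],
       [-0.13950033, -0.61210383, -0.77837559],
       [ 0.18051699,  0.75716965, -0.62778   ]]), 't': array([-0.5361743 ,  0.07609315,  0.9217202 ])}
0.1 [0.21389514 0.53299734 0.21539992] [[-9.27998738e-01  3.72581912e-01 -1.03045838e-03]
 [ 3.72583217e-01  9.27997107e-01 -1.76493478e-03]
 [ 2.98679621e-04 -2.02178874e-03 -9.99997912e-01]] 0.09422891752708779
```

View pics/top0.png

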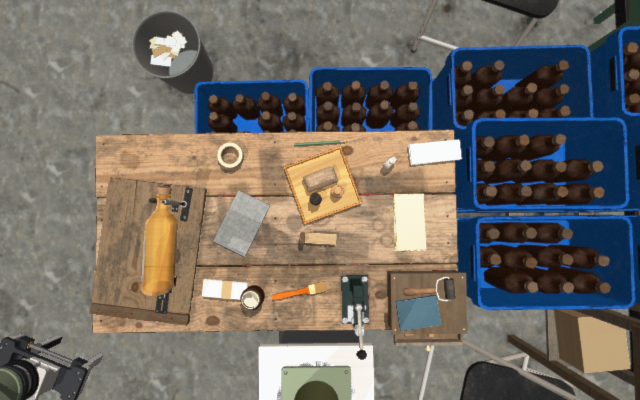

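View pics/side0.png

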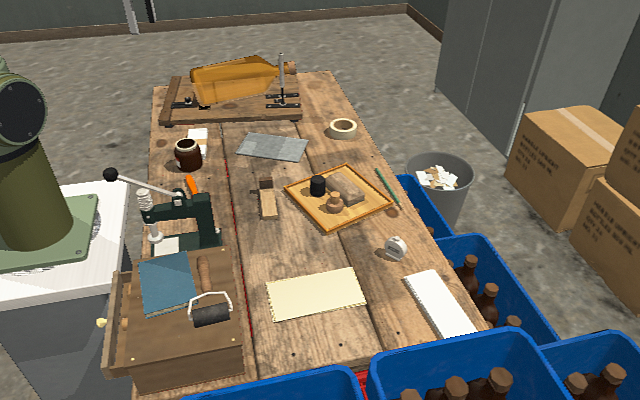

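The top view shows the tray at about (322,187), with the block at (321,178), the black cap at (316,199) and the stopper at (337,192). The mat is at (242,223), the cards at (410,222), the gauge at (318,240), the tape at (230,155) and the counter at (389,163). The side view agrees. I'll zoom in for the masks.

```bash
python3 - <<'E'
import cv2
t=cv2.imread("pics/top0.png")[130:270,200:445]; s=cv2.imread("pics/side0.png")[120:330,225:425]
cv2.imwrite("pics/top0z.png",cv2.resize(t,None,fx=3.2,fy=3.2,interpolation=cv2.INTER_CUBIC))
cv2.imwrite("pics/side0z.png",cv2.resize(s[30:120],None,fx=4,fy=4,interpolation=cv2.INTER_CUBIC))
E
```

```text
(no output)
```

View pics/top0z.png

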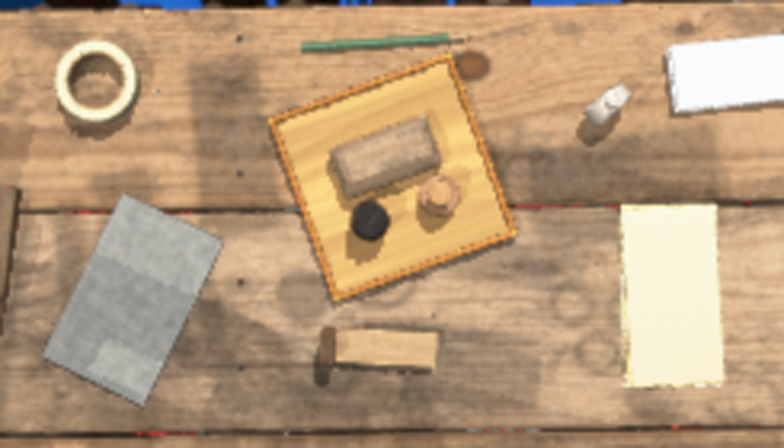

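View pics/side0z.png

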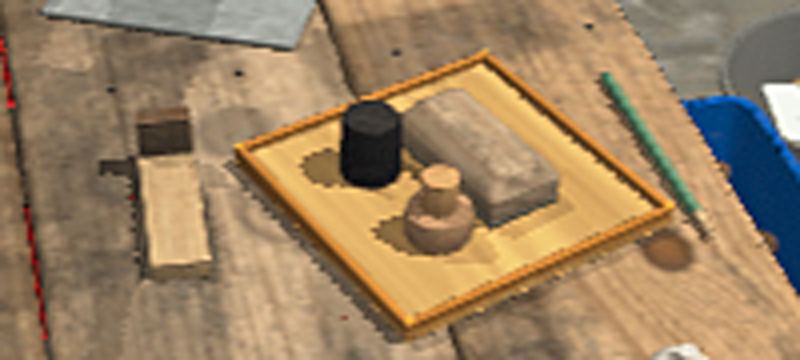

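The zooms give the tray corners in the crop at (270,118), (450,57), (516,235) and (335,298), the stopper on the right and the cap on the left. The gauge's upright is at its left end, (328,345). Next I'll measure with masks projected onto planes.

```bash
cat > h.py <<'E'
import numpy as np, cv2
from workcell import ctrl, eyes
def ray(n,uv,z):
    c=eyes.camera_info(n); uv=np.atleast_2d(uv).astype(float)
    d=np.c_[(uv[:,0]-c["cx"])/c["fx"],(uv[:,1]-c["cy"])/c["fy"],np.ones(len(uv))]@c["R"]
    o=-c["R"].T@c["t"]; return o+d*((z-o[2])/d[:,2])[:,None]
def proj(n,X):
    c=eyes.camera_info(n); p=np.atleast_2d(X)@c["R"].T+c["t"]
    return np.c_[c["fx"]*p[:,0]/p[:,2]+c["cx"],c["fy"]*p[:,1]/p[:,2]+c["cy"]]
def blob(im,box,lo,hi,S=4):
    """largest HSV blob in box(u0,v0,u1,v1), contour in subpixel image coordinates"""
    u0,v0,u1,v1=box
    z=cv2.resize(im[v0:v1,u0:u1],None,fx=S,fy=S,interpolation=cv2.INTER_CUBIC)
    m=cv2.inRange(cv2.cvtColor(z,cv2.COLOR_BGR2HSV),lo,hi)
    m=cv2.morphologyEx(cv2.morphologyEx(m,cv2.MORPH_OPEN,np.ones((7,7))),cv2.MORPH_CLOSE,np.ones((9,9)))
    c=max(cv2.findContours(m,cv2.RETR_EXTERNAL,cv2.CHAIN_APPROX_NONE)[0],key=cv2.contourArea)[:,0]
    return (c+.5)/S-.5+[u0,v0]
def rect(n,c,z):
    p=ray(n,c,z)[:,:2].astype(np.float32)*1000
    (x,y),(w,h),a=cv2.minAreaRect(p)
    if w<h: w,h,a=h,w,a+90
    return np.round([x,y,w,h,(a+90)%180-90],1)   # long axis angle deg, mm
E
cat > m.py <<'E'
from h import *
import sys
for n in("top","side"):
    im=cv2.imread(f"pics/{n}0.png")
    B={"top":dict(tray=(280,143,366,227),mat=(208,185,275,262),card=(388,188,432,256),gauge=(296,228,342,252),cap=(305,186,326,208),tape=(214,140,247,172)),
       "side":dict(tray=(280,160,398,238),mat=(232,128,310,165),card=(262,262,372,325),gauge=(256,175,280,222),cap=(308,172,328,200),tape=(325,115,360,142))}[n]
    for k,lo,hi,z in(("tray",(8,115,110),(28,255,255),.013),("mat",(0,0,60),(180,40,255),.005),("card",(15,30,190),(40,120,255),.005),("gauge",(10,60,165),(28,150,255),.012),("cap",(0,0,0),(180,255,45),.036+.008),("tape",(15,20,170),(40,120,255),.024)):
        try:
            c=blob(im,B[k],lo,hi); print(n,k,rect(n,c,z),len(c))
            cv2.polylines(im,[np.int32(c)],1,(0,0,255),1) if 0 else None
        except Exception as e: print(n,k,"fail",e)
E
python3 m.py
```

```text
top tray [600.6 -35.1 198.3 173.8 -70.4] 976
top mat [491.8 204.1 160.6 101.  -26.8] 656
top card [ 482.4 -265.7  172.2  122.2   -1.1] 1288
top gauge [453.3 -11.5 126.9  47.   89.4] 570
top cap fail max() iterable argument is empty
top tape [684.5 234.2  97.1  76.9 -79.9] 526
side tray [600.6 -43.6 211.  177.4 -72.1] 1684
side mat [490.3 197.2 161.1 103.8 -26.2] 665
side card [ 481.6 -265.5  178.1  135.9  -13. ] 1960
side gauge [451.9 -18.1  94.7  42.8  83.3] 432
side cap [547.5 -40.4  48.7  30.4  75.2] 206
side tape [679.6 232.3  96.   91.   75.8] 670
```

```bash
python3 - <<'E'
from h import *
T=lambda p:(np.array(p)+.5)/3.2-.5+[200,130]
S=lambda p:(np.array(p)+.5)/4-.5+[225,150]
def quad(n,c,z,l):
    P=ray(n,c,z)[:,:2]*1000; e=np.diff(np.r_[P,P[:1]],axis=0)
    print(n,l,P.mean(0).round(1),"sides",np.hypot(*e.T).round(1),"ang",(np.degrees(np.arctan2(e[:,1],e[:,0]))).round(1))
quad("top",T([(270,118),(450,57),(516,235),(335,298)]),.013,"tray")
quad("side",S([(236,147),(486,51),(674,208),(408,323)]),.013,"tray")
quad("top",T([(620,204),(717,203),(723,385),(622,387)]),.005,"card")
quad("side",[(266,279),(354,267),(368,308),(274,321)],.005,"card")
quad("top",T([(122,194),(223,239),(144,406),(43,355)]),.005,"mat")
quad("top",T([(335,333),(438,333),(436,371),(335,365)]),.012,"gauge base vis")
quad("side",S([(140,158),(200,155),(210,262),(146,266)]),.012,"gauge base vis")
quad("top",T([(321,328),(335,328),(335,366),(321,366)]),.036,"gauge up")
quad("side",S([(137,108),(187,106),(190,122),(137,126)]),.036,"gauge up")
for n,p,z,l in(("top",T((370,218)),.044,"cap"),("side",S((371,116)),.044,"cap"),("top",T((441,191)),.047,"cork"),("side",S((441,176)),.047,"cork"),("top",T((97,80)),.024,"tape"),("top",T((606,103)),.04,"counter")):
    print(n,l,(ray(n,p,z)[0]*1000).round(1))
for n in("top","side"):
    im=cv2.imread(f"pics/{n}0.png");hsv=cv2.cvtColor(im,cv2.COLOR_BGR2HSV)
    for X in([.6,-.035,.008],[.482,-.265,.005],[.45,-.02,.012],[.5,.05,0]):
        u,v=proj(n,X)[0].round().astype(int); print(n,X,(u,v),hsv[v,u])
E
```

```text
top tray [595.5 -24. ] sides [165.9 165.7 166.2 166.8] ang [ -71.9 -160.6  108.5   19.3]
side tray [594.9 -28.3] sides [167.9 168.5 166.2 165.4] ang [  19.8  -70.6 -161.2  110. ]
top card [ 490.3 -264.8] sides [ 84.7 158.4  87.7 159.3] ang [ -90.1 -179.4   90.5   -0.5]
side card [ 490.2 -271.5] sides [159.6  92.3 156.5  90.2] ang [ -2.8 -92.4 176.5  89.6]
top mat [492.4 204.1] sides [ 97.2 160.5  99.  156.1] ang [-114.6  154.3   62.8  -26.3]
top gauge base vis [444.8 -16.4] sides [89.2 32.8 87.5 27.6] ang [-90.6 176.2  86.   -0.5]
side gauge base vis [447.  -21.1] sides [32.3 87.9 32.2 88.3] ang [ -8.2 -96.1 172.5  83.9]
top gauge up [449.5  32.5] sides [11.9 32.1 11.9 32.1] ang [-90.6 179.5  89.4  -0.5]
side gauge up [450.   28.3] sides [26.8 14.4 28.1 16. ] ang [ -9.  -92.8 174.3  82.1]
top cap [558.2  -4.5  44. ]
side cap [555.9  -7.2  44. ]
top cork [580.1 -64.7  47. ]
side cork [577.7 -67.7  47. ]
top tape [681.5 231.   24. ]
top counter [ 654.  -206.2   40. ]
top [0.6, -0.035, 0.008] (np.int64(326), np.int64(183)) [ 14  83 147]
top [0.482, -0.265, 0.005] (np.int64(409), np.int64(225)) [ 25  34 250]
top [0.45, -0.02, 0.012] (np.int64(322), np.int64(237)) [ 17 100 224]
top [0.5, 0.05, 0] (np.int64(296), np.int64(219)) [ 15  77 163]
side [0.6, -0.035, 0.008] (np.int64(340), np.int64(197)) [15 83 80]
side [0.482, -0.265, 0.005] (np.int64(310), np.int64(291)) [ 25  45 248]
side [0.45, -0.02, 0.012] (np.int64(269), np.int64(201)) [ 17 105 222]
side [0.5, 0.05, 0] (np.int64(287), np.int64(183)) [ 15  59 155]
```

The heights and sizes fit, and the two views agree within 2–4 mm. I'll hover the open gripper near the tray, so the known TCP can show the camera bias.

```bash
cat >> h.py <<'E'
def need(x,y,z,head):
    """mm / deg target (heading of tool x): shift units in current tool axes, then turn units about z"""
    s=ctrl.sense(); R=s["ee_rot"]; d=R.T@(np.array([x,y,z])/1000-s["position"]); h=np.degrees(np.arctan2(R[1,0],R[0,0]))
    t=-((head-h+180)%360-180); print("t",round(s["time"],2),"pos",(s["position"]*1000).round(1),"head",round(h,2),"tilt",R[:2,2].round(4),"w",round(s["width"]*1000,1),"shift",(d/.15).round(3),"|mm|",round(1000*np.linalg.norm(d)),"turn",round(np.radians(t)/.5,3))
def where(pt,ps):
    r=[]
    A=[];b=[]
    for n,p in(("top",pt),("side",ps)):
        o=ray(n,p,1.)[0]; d=ray(n,p,0.)[0]-o; d/=np.linalg.norm(d); M=np.eye(3)-np.outer(d,d); A.append(M); b.append(M@o)
    return np.linalg.lstsq(np.vstack(A),np.hstack(b),rcond=None)[0]*1000
E
r='[-0.173,-0.124,0,0,0,0]'
python3 -m pendant '[[[-0.173,-0.124,0,0,0,0],[-0.173,-0.124,0,0,0,0],[-0.173,-0.124,0,0,0,0],[-0.173,-0.124,0,0,0,0],[-0.173,-0.124,0,0,0,0]]]' -1
python3 -m pendant '[[[-0.173,-0.124,0,0,0,0],[-0.173,-0.124,0,0,0,0],[-0.173,-0.124,0,0,0,0],[-0.173,-0.124,0,0,0,0],[-0.173,-0.124,0,0,0,0]]]'
python3 -m pendant '[[[-0.173,-0.124,0.05,0,0,0],[-0.173,-0.124,0.05,0,0,0],[-0.173,-0.124,0.05,0,0,0],[-0.173,-0.124,0.05,0,0,0],[-0.173,-0.124,0.05,0,0,0]]]'
python3 -m pendant '[[[-0.173,-0.124,0.05,0,0,0],[-0.173,-0.124,0.05,0,0,0],[-0.173,-0.124,0.05,0,0,0],[-0.173,-0.124,0.05,0,0,0],[-0.173,-0.124,0.05,0,0,0]]]'
python3 -m pendant '[[[0,0,0,0,0,-0.143],[0,0,0,0,0,-0.143],[0,0,0,0,0,-0.143],[0,0,0,0,0,-0.143],[0,0,0,0,0,-0.143]]]' 0
python3 -m pendant '[[[0,0,0,0,0,-0.143],[0,0,0,0,0,-0.143],[0,0,0,0,0,-0.143],[0,0,0,0,0,-0.143],[0,0,0,0,0,-0.143]]]'
python3 - <<'E'
from h import *
need(557,-6,110,199)
print("press",where((355,283),(185,200)))
for n in("top","side"): cv2.imwrite(f"pics/{n}1.png",eyes.grab_frame(n)[:,:,::-1])
s=cv2.imread("pics/side1.png")[110:230,240:440]; cv2.imwrite("pics/side1z.png",cv2.resize(s,None,fx=4,fy=4,interpolation=cv2.INTER_CUBIC))
E
```

```text
time: 0.52
position: [0.3001, 0.3974, 0.2159]
ee_rot: [[-0.928, 0.372, -0.001], [0.372, 0.928, -0.001], [0.0, -0.001, -1.0]]
wrist_force: [0.7, 0.2, 0.7]
width: 0.0937
grip_force: 0.0
time: 0.93
position: [0.386, 0.2628, 0.2161]
ee_rot: [[-0.928, 0.372, -0.001], [0.372, 0.928, -0.0], [0.0, -0.0, -1.0]]
wrist_force: [-0.0, 0.2, -0.0]
width: 0.0941
grip_force: 0.0
time: 1.35
position: [0.4717, 0.1281, 0.1783]
ee_rot: [[-0.928, 0.373, -0.001], [0.373, 0.928, 0.0], [0.001, -0.0, -1.0]]
wrist_force: [0.2, 0.1, 0.1]
width: 0.0938
grip_force: 0.0
time: 1.77
position: [0.5574, -0.0064, 0.1405]
ee_rot: [[-0.928, 0.373, -0.001], [0.373, 0.928, 0.0], [0.001, -0.0, -1.0]]
wrist_force: [0.5, 1.3, -0.0]
width: 0.094
grip_force: 0.0
time: 2.18
position: [0.5568, -0.0051, 0.1407]
ee_rot: [[-1.0, 0.021, -0.001], [0.021, 1.0, 0.0], [0.001, 0.0, -1.0]]
wrist_force: [0.6, -0.3, 0.2]
width: 0.0644
grip_force: 0.0
time: 2.6
position: [0.5568, -0.0049, 0.1408]
ee_rot: [[-0.944, -0.33, -0.001], [-0.33, 0.944, 0.0], [0.001, 0.001, -1.0]]
wrist_force: [0.5, -0.1, -0.4]
width: 0.0471
grip_force: 0.0
t 2.6 pos [556.8  -4.9 140.8] head -160.71 tilt [-0.0012  0.0002] w 47.1 shift [ 0.001 -0.008  0.206] |mm| 31 turn 0.01
press [ 315.00082979 -103.64203099  108.24288257]
```

View pics/side1z.png

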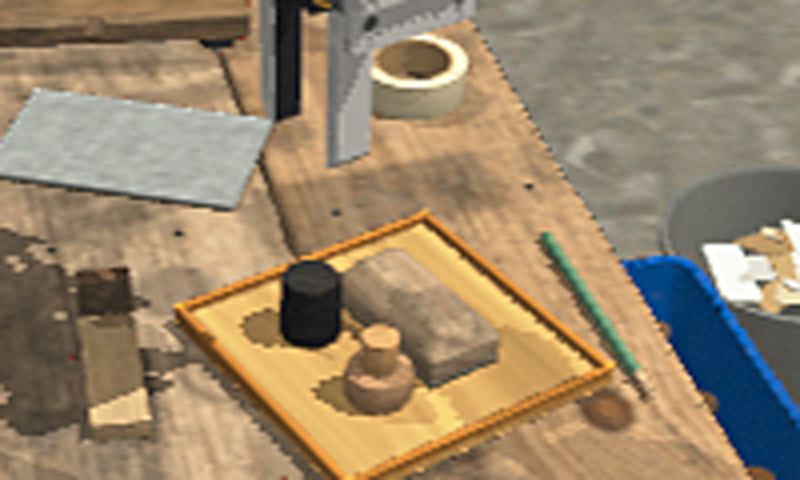

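The side crop shows the fingertips above the tray at about (280,120) and (348,165), with everything else undisturbed. I'll compare them with the predicted tip corners.

```bash
python3 - <<'E'
from h import *
s=ctrl.sense();R=s["ee_rot"];p=s["position"]
for b in(-.036,-.0235,.0235,.036):
  for a in(-.008,.008):
    X=p+R@[a,b,.011]
    print(b,a,(proj("side",X)[0]-[240,110])*4, (proj("top",X)[0]-[280,130])*6)
t=cv2.imread("pics/top1.png")[130:230,270:390]; cv2.imwrite("pics/top1z.png",cv2.resize(cv2.imread("pics/top1.png")[130:230,280:400],None,fx=6,fy=6,interpolation=cv2.INTER_CUBIC))
E
```

```text
-0.036 -0.008 [365.24761076 163.86812235] [283.45903799 352.29612401]
-0.036 0.008 [337.90752524 173.52408128] [296.47348331 388.41546339]
-0.0235 -0.008 [351.12363199 151.87631534] [255.19252624 362.4269946 ]
-0.0235 0.008 [323.92476642 161.35850721] [268.18833624 398.55818299]
0.0235 -0.008 [300.18727699 108.62936992] [148.84632616 400.54204752]
0.0235 0.008 [273.51286714 117.49808574] [161.77197901 436.71783156]
0.036 -0.008 [287.18916123  97.59346438] [120.54569776 410.6851457 ]
0.036 0.008 [260.65238501 106.30893845] [133.45266828 446.87280184]
```

View pics/top1z.png

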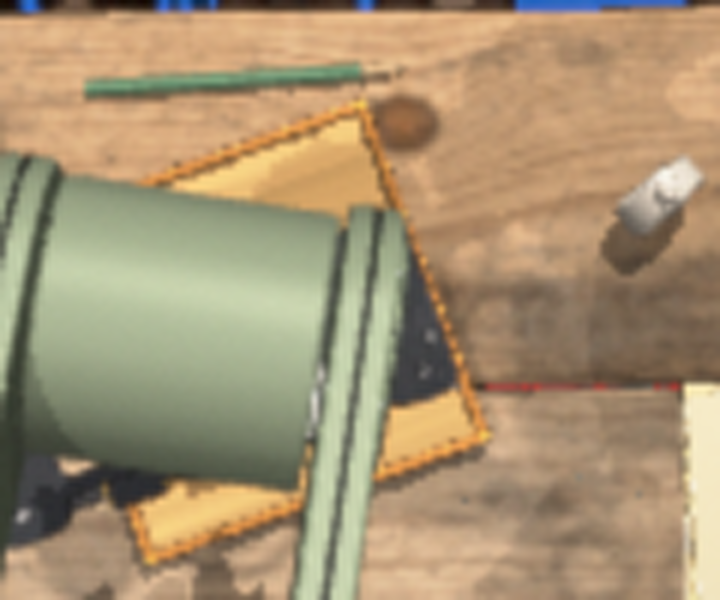

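The fingertip check puts the side view within about 1 px. I'll grasp the cap now. Placing it at a known TCP on the mat will then give the exact camera bias.

```bash

python3 -m pendant '[[[0,-0.008,0.1,0,0,0],[0,0,0.1,0,0,0],[0,0,0.1,0,0,0],[0,0,0.1,0,0,0],[0,0,0.1,0,0,0]]]' -0.19 | tail -3
python3 -m pendant '[[[0,0,0.055,0,0,0],[0,0,0.055,0,0,0],[0,0,0.055,0,0,0],[0,0,0.055,0,0,0],[0,0,0.055,0,0,0]]]' | grep -v rot
python3 - <<'E'
from h import *
need(557,-6,24,199)
s=cv2.cvtColor(eyes.grab_frame("side"),cv2.COLOR_RGB2BGR); cv2.imwrite("pics/side2z.png",cv2.resize(s[130:230,270:390],None,fx=6,fy=6,interpolation=cv2.INTER_CUBIC))
E
```

```text
wrist_force: [0.0, -0.4, -0.2]
width: 0.0562
grip_force: 0.0
time: 3.53
position: [0.5582, -0.0062, 0.025]
wrist_force: [-0.6, -0.1, -0.3]
width: 0.0556
grip_force: 0.0
t 3.53 pos [558.2  -6.2  25. ] head -160.93 tilt [ 0.0011 -0.0002] w 55.6 shift [0.007 0.004 0.007] |mm| 2 turn 0.003
```

View pics/side2z.png

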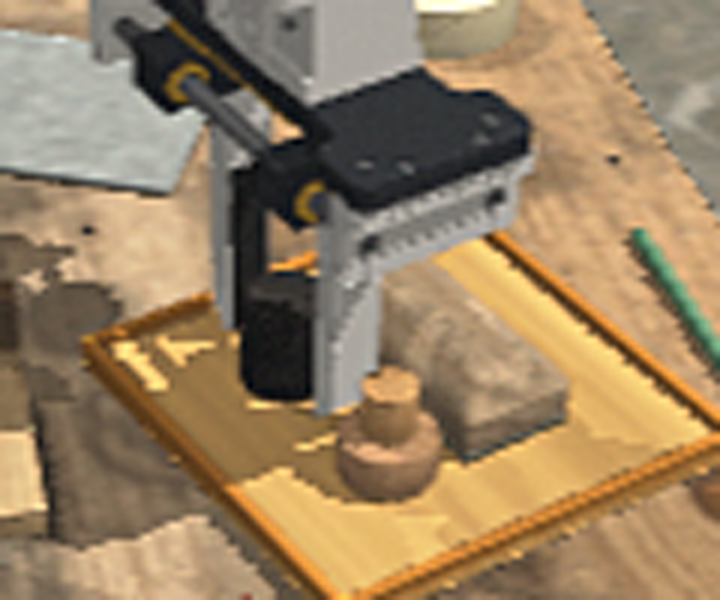

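The fingers straddle the cap at (285,335) in the crop, clear of the stopper and block. I'll close and lift.

```bash

python3 -m pendant '[[[0,0,0,0,0,0],[0,0,0,0,0,0],[0,0,0,0,0,0],[0,0,0,0,0,0],[0,0,0,0,0,0]]]' 1 | grep -v rot
python3 -m pendant '[[[0,0,0,0,0,0],[0,0,0,0,0,0],[0,0,0,0,0,0],[0,0,-0.1,0,0,0],[0,0,-0.1,0,0,0]]]' | grep -v rot
python3 -m pendant '[[[0,0,-0.1,0,0,0],[0,0,-0.1,0,0,0],[0,0,-0.1,0,0,0],[0,0,0,0,0,0],[0,0,0,0,0,0]]]' | grep -v rot
python3 -c "from h import *
need(525,184,100,199)"
```

```text
time: 4.0
position: [0.5583, -0.0062, 0.0259]
wrist_force: [-0.2, 0.0, -0.2]
width: 0.0325
grip_force: 30.0
time: 4.42
position: [0.5561, -0.0059, 0.0542]
wrist_force: [0.6, 0.5, -0.3]
width: 0.0322
grip_force: 30.0
time: 4.83
position: [0.5582, -0.0062, 0.1008]
wrist_force: [-0.1, 0.2, -1.0]
width: 0.0324
grip_force: 30.0
t 4.83 pos [558.2  -6.2 100.8] head -160.91 tilt [ 0.0018 -0.0003] w 32.4 shift [-0.205  1.271  0.004] |mm| 193 turn 0.003
```

```bash

python3 -m pendant '[[[-0.041,0.254,0,0,0,0],[-0.041,0.254,0,0,0,0],[-0.041,0.254,0,0,0,0],[-0.041,0.254,0,0,0,0],[-0.041,0.254,0,0,0,0]]]' | grep pos
python3 -m pendant '[[[0,0,0,0,0,0],[0,0,0.1,0,0,0],[0,0,0.1,0,0,0],[0,0,0.1,0,0,0],[0,0,0.1,0,0,0]]]' | grep pos
python3 -m pendant '[[[0,0,0.04,0,0,0],[0,0,0.04,0,0,0],[0,0,0.02,0,0,0],[0,0,0.01,0,0,0],[0,0,0,0,0,0]]]' | grep -v rot
python3 -c "from h import *
need(525,184,23,199)"
```

```text
position: [0.5226, 0.1852, 0.0984]
position: [0.5233, 0.1834, 0.0381]
time: 6.08
position: [0.5247, 0.1838, 0.0238]
wrist_force: [-0.5, -0.7, 0.1]
width: 0.0327
grip_force: 30.0
t 6.08 pos [524.7 183.8  23.8] head -160.92 tilt [0.0002 0.    ] w 32.7 shift [-0.003  0.     0.005] |mm| 1 turn 0.003
```

```bash

python3 -m pendant '[[[0,0,0.005,0,0,0],[0,0,0,0,0,0],[0,0,0,0,0,0],[0,0,0,0,0,0],[0,0,0,0,0,0]]]' -0.19 | grep -v rot
python3 -m pendant '[[[0,0,-0.1,0,0,0],[0,0,-0.15,0,0,0],[0,0,-0.15,0,0,0],[0,0,-0.15,0,0,0],[0,0,-0.1,0,0,0]]]' | grep pos
python3 -m pendant '[[[0.02,-0.17,0,0,0,0],[0.02,-0.17,0,0,0,0],[0.02,-0.17,0,0,0,0],[0.02,-0.17,0,0,0,0],[0.02,-0.17,0,0,0,0]]]' | grep pos
python3 -m pendant '[[[0.02,-0.17,0,0,0,0],[0.02,-0.17,0,0,0,0],[0.02,-0.17,0,0,0,0],[0.02,-0.17,0,0,0,0],[0.02,-0.17,0,0,0,0]]]' | grep pos
python3 - <<'E'
from h import *
for n in("top","side"): cv2.imwrite(f"pics/{n}3.png",eyes.grab_frame(n)[:,:,::-1])
need(578,-67,100,199)
for n in("top","side"):
    u,v=proj(n,[.525,.184,.03])[0].astype(int); im=cv2.imread(f"pics/{n}3.png")
    c=blob(im,(u-18,v-22,u+18,v+18),(0,0,0),(180,255,75)); print(n,rect(n,c,.041),c.min(0),c.max(0), "pred top centre",proj(n,[.5247,.1838,.041])[0], "bottom",proj(n,[.5247,.1838,.005])[0])
    cv2.imwrite(f"pics/{n}3c.png",cv2.resize(im[v-30:v+30,u-30:u+30],None,fx=6,fy=6,interpolation=cv2.INTER_CUBIC)); print(u-30,v-30)
a=np.hstack([cv2.imread("pics/top3c.png"),cv2.imread("pics/side3c.png")]); cv2.imwrite("pics/cap3.png",a)
E
```

```text
time: 6.5
position: [0.5247, 0.184, 0.0233]
wrist_force: [-0.0, 0.1, 0.5]
width: 0.0558
grip_force: 0.0
position: [0.5255, 0.1842, 0.1229]
position: [0.5521, 0.0575, 0.1207]
position: [0.5796, -0.0681, 0.1206]
t 7.85 pos [580.4 -70.4 120.8] head -161.14 tilt [ 0.0015 -0.0016] w 55.7 shift [0.008 0.027 0.139] |mm| 21 turn -0.005
top [523.6 179.7  34.6  31.2  89.8] [241.125 205.625] [253.875 217.125] pred top centre [246.00473869 210.97555767] bottom [248.44612188 211.20263113]
216 180
side [518.4 152.   82.9  30.7  80.1] [279.625 132.875] [292.875 151.875] pred top centre [286.30798129 134.79201976] bottom [286.78152619 147.32707219]
256 108
```

View pics/cap3.png

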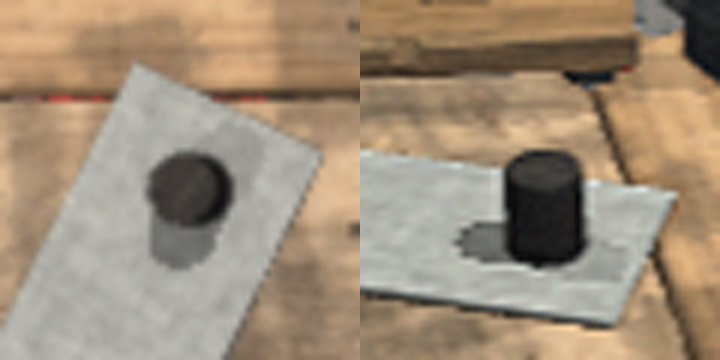

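The cap stands upright on the mat, its top face at about (246.7,210.9) in the top view and (286.4,135.9) in the side view. The known TCP gives a bias in y of about −1.3 mm for the top camera and −5 mm for the side camera. With that removed both views agree: tray centre (596,−23), yaw 19.4°, cap start (557,−2.8), stopper (578.3,−63.2), block (612,−17.4). Stopper next.

```bash

python3 -m pendant '[[[0,0.05,0,0,0,0],[0,0,0.1,0,0,0],[0,0,0.15,0,0,0],[0,0,0.15,0,0,0],[0,0,0.1,0,0,0]]]' | grep pos
python3 -m pendant '[[[0,0,0.05,0,0,0],[0,0,0.05,0,0,0],[0,0,0.035,0,0,0],[0,0,0.015,0,0,0],[0,0,0,0,0,0]]]' | grep -v rot
python3 -c "from h import *
need(578.3,-63.1,22,199.4)"
```

```text
position: [0.5751, -0.0571, 0.0435]
time: 8.68
position: [0.5772, -0.0594, 0.0231]
wrist_force: [0.6, 0.9, -0.1]
width: 0.0561
grip_force: 0.0
t 8.68 pos [577.2 -59.4  23.1] head -160.89 tilt [0.0002 0.0001] w 56.1 shift [ 0.001 -0.026  0.007] |mm| 4 turn -0.01
```

```bash

python3 -m pendant '[[[0,-0.026,0.005,0,0,0],[0,0,0,0,0,0],[0,0,0,0,0,0],[0,0,0,0,0,0],[0,0,0,0,0,0]]]' | grep pos
python3 -m pendant '[[[0,0,0,0,0,0],[0,0,0,0,0,0],[0,0,0,0,0,0],[0,0,0,0,0,0],[0,0,0,0,0,0]]]' 1 | grep -v rot
python3 -m pendant '[[[0,0,0,0,0,0],[0,0,-0.1,0,0,0],[0,0,-0.1,0,0,0],[0,0,-0.15,0,0,0],[0,0,-0.15,0,0,0]]]' | grep -v rot
python3 -m pendant '[[[0,0,0,0,0,0],[0,0,0,0,0,0],[0,0,0,0,0,0],[0,0,0,0,0,0],[0,0,0,0,0,0]]]' | grep -v rot
python3 -c "from h import *
need(457,218,98,199)"
```

```text
position: [0.5785, -0.0636, 0.0226]
time: 9.52
position: [0.5783, -0.0634, 0.0222]
wrist_force: [-0.5, -0.5, 0.1]
width: 0.035
grip_force: 30.0
time: 9.93
position: [0.5774, -0.0632, 0.0972]
wrist_force: [0.2, 0.5, -0.2]
width: 0.0348
grip_force: 30.0
time: 10.35
position: [0.577, -0.0631, 0.0954]
wrist_force: [0.5, 1.1, 0.4]
width: 0.0351
grip_force: 30.0
t 10.35 pos [577.  -63.1  95.4] head -160.91 tilt [-0.0032  0.0008] w 35.1 shift [ 0.143  2.033 -0.013] |mm| 306 turn 0.003
```

```bash

python3 -m pendant '[[[0.014,0.203,0,0,0,0],[0.014,0.203,0,0,0,0],[0.014,0.203,0,0,0,0],[0.014,0.203,0,0,0,0],[0.014,0.203,0,0,0,0]]]' | grep pos
python3 -m pendant '[[[0.014,0.203,0,0,0,0],[0.014,0.203,0,0,0,0],[0.014,0.203,0,0,0,0],[0.014,0.203,0,0,0,0],[0.014,0.203,0,0,0,0]]]' | grep pos
python3 -m pendant '[[[0,0,0,0,0,0],[0,0,0.1,0,0,0],[0,0,0.1,0,0,0],[0,0,0.1,0,0,0],[0,0,0.1,0,0,0]]]' | grep pos
python3 -m pendant '[[[0,0,0.04,0,0,0],[0,0,0.03,0,0,0],[0,0,0.02,0,0,0],[0,0,0,0,0,0],[0,0,0,0,0,0]]]' | grep -v rot
python3 -c "from h import *
need(457,218,19.5,199)"
```

```text
position: [0.5171, 0.0781, 0.096]
position: [0.4573, 0.2185, 0.0962]
position: [0.4586, 0.2169, 0.0359]
time: 12.02
position: [0.4594, 0.2174, 0.0242]
wrist_force: [0.7, -0.2, -0.4]
width: 0.0346
grip_force: 30.0
t 12.02 pos [459.4 217.4  24.2] head -160.91 tilt [0.0009 0.0002] w 34.6 shift [0.014 0.009 0.031] |mm| 5 turn 0.003
```

```bash

python3 -m pendant '[[[0,0,0.02,0,0,0],[0,0,0.01,0,0,0],[0,0,0,0,0,0],[0,0,0,0,0,0],[0,0,0,0,0,0]]]' | grep -v rot
python3 -m pendant '[[[0,0,0,0,0,0],[0,0,0,0,0,0],[0,0,0,0,0,0],[0,0,0,0,0,0],[0,0,0,0,0,0]]]' -0.19 | grep -v rot
python3 -m pendant '[[[0,0,-0.1,0,0,0],[0,0,-0.15,0,0,0],[0,0,-0.15,0,0,0],[0,0,-0.15,0,0,0],[0,0,-0.1,0,0,0]]]' | grep pos
python3 -c "from h import *
need(612,-17.4,120,109.4)"
```

```text
time: 12.43
position: [0.459, 0.2175, 0.0194]
wrist_force: [-0.6, 0.8, 0.9]
width: 0.0349
grip_force: 30.0
time: 12.85
position: [0.4589, 0.2175, 0.0192]
wrist_force: [0.0, 0.6, 0.4]
width: 0.0559
grip_force: 0.0
position: [0.4599, 0.2178, 0.119]
t 13.27 pos [459.9 217.8 119. ] head -160.91 tilt [0.0028 0.0008] w 56.0 shift [-0.445 -1.813 -0.005] |mm| 280 turn 3.131
```

```bash

python3 -m pendant '[[[-0.044,-0.181,0,0,0,0],[-0.045,-0.181,0,0,0,0],[-0.044,-0.181,0,0,0,0],[-0.045,-0.181,0,0,0,0],[-0.044,-0.181,0,0,0,0]]]' -0.6 | grep pos
python3 -m pendant '[[[-0.044,-0.181,0,0,0,0],[-0.045,-0.181,0,0,0,0],[-0.044,-0.181,0,0,0,0],[-0.045,-0.181,0,0,0,0],[-0.044,-0.181,0,0,0,0]]]' | grep pos
python3 -m pendant '[[[0,0,0,0,0,0.209],[0,0,0,0,0,0.209],[0,0,0,0,0,0.209],[0,0,0,0,0,0.209],[0,0,0,0,0,0.209]]]' | grep pos
python3 -m pendant '[[[0,0,0,0,0,0.209],[0,0,0,0,0,0.209],[0,0,0,0,0,0.209],[0,0,0,0,0,0.209],[0,0,0,0,0,0.209]]]' | grep pos
python3 -m pendant '[[[0,0,0,0,0,0.209],[0,0,0,0,0,0.209],[0,0,0,0,0,0.209],[0,0,0,0,0,0.209],[0,0,0,0,0,0.209]]]' | grep pos
python3 -m pendant '[[[0,0,0.1,0,0,0],[0,0,0.1,0,0,0],[0,0,0.1,0,0,0],[0,0,0,0,0,0],[0,0,0,0,0,0]]]' | grep pos
python3 - <<'E'
from h import *
need(612,-17.4,22,109.4)
ims=[]
for n in("top","side"):
    im=cv2.cvtColor(eyes.grab_frame(n),cv2.COLOR_RGB2BGR); cv2.imwrite(f"pics/{n}4.png",im)
a=cv2.imread("pics/side4.png")[110:230,240:400]; b=cv2.imread("pics/top4.png")[130:270,220:380]
cv2.imwrite("pics/v4.png",np.hstack([cv2.resize(a,(400,300),interpolation=cv2.INTER_CUBIC),cv2.resize(b,(343,300),interpolation=cv2.INTER_CUBIC)]))
E
```

```text
position: [0.5352, 0.099, 0.1168]
position: [0.6111, -0.0186, 0.1165]
position: [0.6104, -0.0175, 0.1164]
position: [0.6104, -0.0173, 0.1165]
position: [0.6104, -0.0173, 0.1165]
position: [0.6096, -0.0172, 0.0707]
t 15.77 pos [609.6 -17.2  70.7] head 109.28 tilt [-0.0027  0.0005] w 75.7 shift [-0.007  0.016  0.324] |mm| 49 turn -0.004
```

View pics/v4.png

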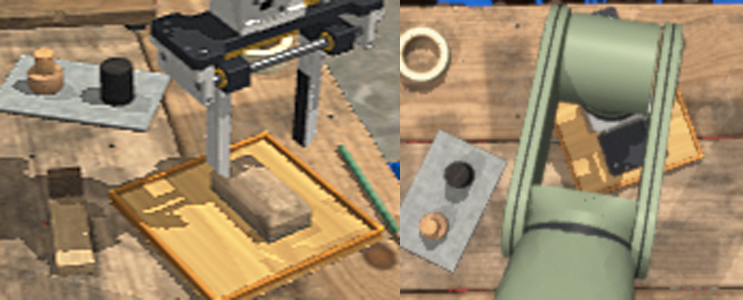

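Both cylinders stand upright on the mat, at (45,70) and (117,80) in the left panel. The fingers straddle the block. I'll descend and grip.

```bash

python3 -m pendant '[[[-0.004,0.012,0.1,0,0,0],[0,0,0.1,0,0,0],[0,0,0.07,0,0,0],[0,0,0.04,0,0,0],[0,0,0.01,0,0,0]]]' | grep pos
python3 -m pendant '[[[0,0,0,0,0,0],[0,0,0,0,0,0],[0,0,0,0,0,0],[0,0,0,0,0,0],[0,0,0,0,0,0]]]' 1 | grep -v rot
python3 -m pendant '[[[0,0,0,0,0,0],[0,0,0,0,0,0],[0,0,0,0,0,0],[0,0,0,0,0,0],[0,0,0,0,0,0]]]' | grep -v rot
python3 -m pendant '[[[0,0,-0.05,0,0,0],[0,0,-0.1,0,0,0],[0,0,-0.1,0,0,0],[0,0,-0.1,0,0,0],[0,0,-0.05,0,0,0]]]' | grep -v rot
python3 -c "from h import *
need(490.5,-264,82,179.5)"
```

```text
position: [0.6118, -0.0172, 0.0229]
time: 16.7
position: [0.6129, -0.0174, 0.0244]
wrist_force: [0.7, 0.2, 2.8]
width: 0.0453
grip_force: 30.4
time: 17.12
position: [0.6129, -0.0174, 0.0243]
wrist_force: [-1.3, 0.6, 6.1]
width: 0.0458
grip_force: 30.0
time: 17.53
position: [0.6133, -0.0173, 0.0853]
wrist_force: [0.3, 0.1, -0.7]
width: 0.0456
grip_force: 30.0
t 17.53 pos [613.3 -17.3  85.3] head 109.28 tilt [ 0.0022 -0.0002] w 45.6 shift [-1.282 -1.316  0.021] |mm| 276 turn -2.451
```

```bash

python3 -m pendant '[[[-0.128,-0.132,0,0,0,0],[-0.128,-0.132,0,0,0,0],[-0.128,-0.132,0,0,0,0],[-0.128,-0.132,0,0,0,0],[-0.128,-0.132,0,0,0,0]]]' | grep pos
python3 -m pendant '[[[-0.128,-0.132,0,0,0,0],[-0.128,-0.132,0,0,0,0],[-0.128,-0.132,0,0,0,0],[-0.128,-0.132,0,0,0,0],[-0.128,-0.132,0,0,0,0]]]' | grep pos
python3 -m pendant '[[[0,0,0,0,0,-0.163],[0,0,0,0,0,-0.163],[0,0,0,0,0,-0.163],[0,0,0,0,0,-0.163],[0,0,0,0,0,-0.163]]]' | grep pos
python3 -m pendant '[[[0,0,0,0,0,-0.163],[0,0,0,0,0,-0.163],[0,0,0,0,0,-0.163],[0,0,0,0,0,-0.163],[0,0,0,0,0,-0.163]]]' | grep pos
python3 -m pendant '[[[0,0,0,0,0,-0.163],[0,0,0,0,0,-0.163],[0,0,0,0,0,-0.163],[0,0,0,0,0,-0.163],[0,0,0,0,0,-0.163]]]' | grep pos
python3 -m pendant '[[[0,0,0.08,0,0,0],[0,0,0.08,0,0,0],[0,0,0.08,0,0,0],[0,0,0.04,0,0,0],[0,0,0,0,0,0]]]' | grep pos
python3 -c "from h import *
need(490.5,-264.5,21.5,179.3)"
```

```text
position: [0.5496, -0.1413, 0.0832]
position: [0.4879, -0.2647, 0.0832]
position: [0.4885, -0.2637, 0.0831]
position: [0.4885, -0.2635, 0.0831]
position: [0.4886, -0.2635, 0.0831]
position: [0.4869, -0.2624, 0.0385]
t 20.03 pos [ 486.9 -262.4   38.5] head 179.28 tilt [-0.0047  0.0036] w 45.4 shift [-0.025 -0.014  0.113] |mm| 18 turn -0.001
```

```bash

python3 -m pendant '[[[-0.014,-0.008,0.04,0,0,0],[0,0,0.03,0,0,0],[0,0,0.02,0,0,0],[0,0,0,0,0,0],[0,0,0,0,0,0]]]' | grep -v rot
python3 -c "from h import *
need(490.5,-264.5,21.5,179.3)"
python3 - <<'E'
from h import *
im=cv2.cvtColor(eyes.grab_frame("side"),cv2.COLOR_RGB2BGR); cv2.imwrite("pics/side5z.png",cv2.resize(im[210:340,240:400],None,fx=4,fy=4,interpolation=cv2.INTER_CUBIC))
E
```

```text
time: 20.45
position: [0.4911, -0.2652, 0.0282]
wrist_force: [-0.4, 0.8, -0.4]
width: 0.0457
grip_force: 30.0
t 20.45 pos [ 491.1 -265.2   28.2] head 179.32 tilt [-0.  0.] w 45.7 shift [0.004 0.004 0.045] |mm| 7 turn 0.001
```

View pics/side5z.png

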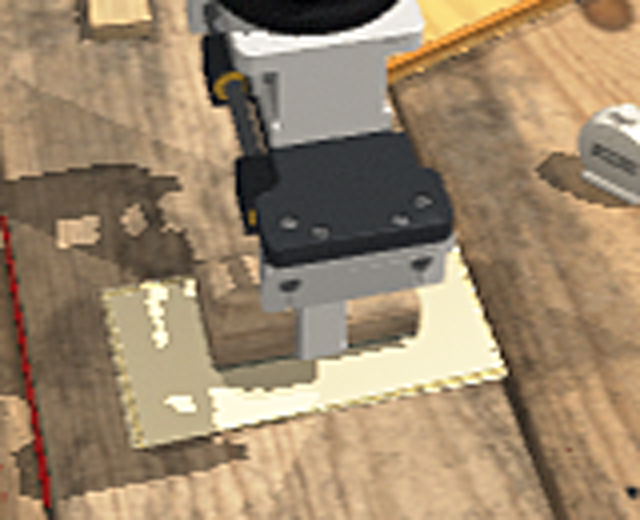

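The block is over the cards and aligned with them, its front lower edge from (215,372) to (420,338) in the crop. I'll lower, release, then check.

```bash

python3 -m pendant '[[[0,0,0.02,0,0,0],[0,0,0.015,0,0,0],[0,0,0.007,0,0,0],[0,0,0,0,0,0],[0,0,0,0,0,0]]]' | grep -v rot
python3 -m pendant '[[[0,0,0,0,0,0],[0,0,0,0,0,0],[0,0,0,0,0,0],[0,0,0,0,0,0],[0,0,0,0,0,0]]]' -0.5 | grep -v rot
python3 -m pendant '[[[0,0,-0.1,0,0,0],[0,0,-0.15,0,0,0],[0,0,-0.15,0,0,0],[0,0,-0.15,0,0,0],[0,0,-0.1,0,0,0]]]' | grep pos
python3 -c "from h import *
need(448,-6,120,86)"
```

```text
time: 20.92
position: [0.491, -0.2651, 0.0218]
wrist_force: [-0.3, -0.1, -1.0]
width: 0.0454
grip_force: 30.0
time: 21.33
position: [0.4912, -0.2652, 0.0221]
wrist_force: [0.4, 0.0, -0.6]
width: 0.0705
grip_force: 0.0
position: [0.492, -0.2658, 0.1218]
t 21.75 pos [ 492.  -265.8  121.8] head 179.33 tilt [ 0.0024 -0.0019] w 70.4 shift [0.313 1.728 0.008] |mm| 264 turn 3.258
```

```bash

python3 -m pendant '[[[0,0.25,0,0,0,0],[0,0.25,0,0,0,0],[0,0.25,0,0,0,0],[0,0.25,0,0,0,0],[0,0.25,0,0,0,0]]]' | grep pos
python3 -m pendant '[[[0,0.25,0,0,0,0],[0,0.25,0,0,0,0],[0,0.25,0,0,0,0],[0,0.25,0,0,0,0],[0,0.25,0,0,0,0]]]' -0.3 | grep pos
python3 -m pendant '[[[0,0.1,0,0,0,0.2],[0,0,0,0,0,0.22],[0,0,0,0,0,0.22],[0,0,0,0,0,0.22],[0,0,0,0,0,0.22]]]' | grep pos
python3 -m pendant '[[[0,0,0,0,0,0.22],[0,0,0,0,0,0.22],[0,0,0,0,0,0.22],[0,0,0,0,0,0.22],[0,0,0,0,0,0.22]]]' | grep pos
python3 -m pendant '[[[0,0,0,0,0,0.22],[0,0,0,0,0,0.22],[0,0,0,0,0,0.22],[0,0,0,0,0,0.22],[0,0,0,0,0,0.2]]]' | grep pos
python3 - <<'E'
from h import *
for n in("top","side"):
    cv2.imwrite(f"pics/{n}6.png",eyes.grab_frame(n)[:,:,::-1])
t=cv2.imread("pics/top6.png");s=cv2.imread("pics/side6.png")
f=lambda a,h,w:cv2.resize(a,(w,h),interpolation=cv2.INTER_CUBIC)
# top card 385..440 x 185..260 (x5) ; top gauge 295..345 x 225..255 (x5); side card 255..380 x 255..330 (x4)
A=f(t[185:260,385:440],375,275); G=np.zeros((375,500,3),np.uint8); G[:]=f(s[255:330,255:355],375,500)
H=np.zeros((225,775,3),np.uint8); H[:,:375]=f(t[222:258,290:350],225,375); H[:,400:600]=f(s[170:215,250:290],225,200)
cv2.imwrite("pics/v6.png",np.vstack([np.hstack([A,G]),H]))
need(448,-6,120,86)
E
```

```text
position: [0.4931, -0.0761, 0.1196]
position: [0.4953, 0.1117, 0.1197]
position: [0.4956, 0.1252, 0.1194]
position: [0.4956, 0.1248, 0.1194]
position: [0.4956, 0.1248, 0.1194]
t 23.93 pos [495.7 124.8 119.5] head 85.94 tilt [0.0002 0.    ] w 60.9 shift [-0.892 -0.255 -0.004] |mm| 139 turn -0.002
```

View pics/v6.png

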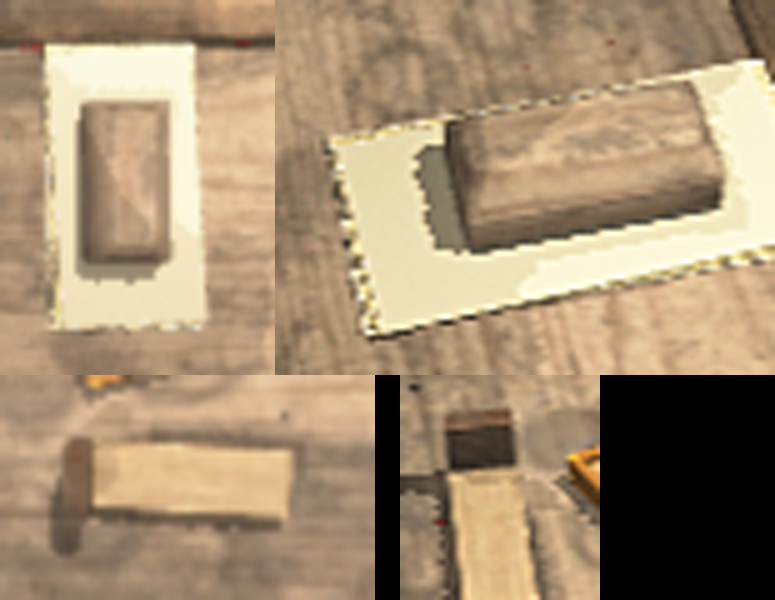

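The block lies flat on the cards. In the top panel the card corners are (45,44), (195,44), (207,327) and (53,329), and the block's are about (82,101), (168,101), (170,261) and (80,262). The gauge base in the lower panel runs from (93,443) to (292,520), with its upright at the left. I'll measure these.

```bash
python3 - <<'E'
from h import *
t=cv2.imread("pics/top6.png"); s=cv2.imread("pics/side6.png")
def quad(n,c,z,l):
    P=ray(n,c,z)[:,:2]*1000; e=np.diff(np.r_[P,P[:1]],axis=0)
    print(n,l,P.mean(0).round(1),"sides",np.hypot(*e.T).round(1),"ang",((np.degrees(np.arctan2(e[:,1],e[:,0]))+45)%90-45).round(1))
T=lambda p:(np.array(p)+.5)/5-.5+[385,185]
quad("top",T([(45,44),(195,44),(207,327),(53,329)]),.005,"card")
quad("top",T([(82,101),(168,101),(170,262),(80,262)]),.032,"block")
S=lambda p:(np.array(p)-[275,0]+.5)/5-.5+[255,255]
quad("side",S([(448,116),(690,82),(720,150),(468,188)]),.036,"block top")
# masks
hsv=lambda b:(b)
c=blob(t,(384,184,434,256),(22,25,200),(40,120,255)); print("card mask",rect("top",c,.005))
G=lambda p:(np.array(p)-[0,375]+.5)/6.25-.5+[290,222]
quad("top",G([(93,443),(294,451),(290,521),(92,512)]),.012,"gauge vis base")
quad("top",G([(66,438),(92,440),(88,507),(66,507)]),.036,"gauge up")
c=blob(t,(290,222,350,258),(12,50,185),(24,150,255)); print("gauge mask",rect("top",c,.012))
H=lambda p:(np.array(p)-[400,375]+.5)/5-.5+[250,170]
quad("side",H([(447,415),(511,410),(513,424),(447,430)]),.036,"gauge up")
quad("side",[(259.5,189.5),(274.7,188.5),(277.7,215),(261.5,216)],.012,"gauge base old")
E
```

```text
top card [ 490.2 -266. ] sides [ 83.8 157.7  85.5 158.8] ang [-0.7  1.1  0.1  0.5]
top block [ 492.8 -260.4] sides [46.9 87.6 48.9 87.6] ang [-0.7 -0.6 -0.6 -1.9]
side block top [ 490.1 -272.5] sides [83.4 31.  84.5 31.5] ang [-2.5  3.3 -2.1  1.1]
card mask [ 4.904e+02 -2.657e+02  1.572e+02  8.500e+01 -2.000e-01]
top gauge vis base [446.2 -16.6] sides [89.2 31.  87.8 30.5] ang [-2.9 -4.  -3.2 -1.4]
top gauge up [451.8  32.7] sides [11.3 29.   9.5 29.9] ang [-5.  -4.  -0.6 -0.5]
gauge mask [462.6 -14.4 165.8  61.5  89.3]
side gauge up [450.3  28. ] sides [27.4 10.1 28.1 10.6] ang [-5.3 -4.3 -4.2 -8. ]
side gauge base old [447.4 -21.4] sides [32.8 87.2 32.6 86.7] ang [-6.7 -5.5 -7.5 -5.3]
```

```bash
python3 - <<'E'
from h import *
S=lambda p:(np.array(p)-[275,0]+.5)/5-.5+[255,255]
P=ray("side",S([(330,138),(372,337),(752,60),(775,258),(470,250),(720,208)]),.005)[:,:2]*1000
for l,p in zip(("card nearBack","card nearFront","card farBack","on front edge","blk FL","blk FR"),P): print(l,p.round(1))
T=lambda p:(np.array(p)+.5)/5-.5+[385,185]
a=ray("top",T([(81,180),(125,101)]),.005)*1000; b=ray("top",T([(169,180),(125,262)]),.033)*1000
print("top block y",(a[0,1]+b[0,1])/2,a[0,1]-b[0,1],"x",(a[1,0]+b[1,0])/2,a[1,0]-b[1,0])
E
```

```text
card nearBack [ 409.9 -229.1]
card nearFront [ 410.7 -314.2]
card farBack [ 564.3 -227.2]
on front edge [ 546.6 -313.4]
blk FL [ 448.2 -287.4]
blk FR [ 534.4 -289.3]
top block y -262.8424088591618 42.60061932579697 x 493.2059261668744 88.33357748985128
```

The block sits about 4 mm in y and 2.5 mm in x off the card centre, and 1° askew. That's worth a quick regrasp now.

```bash

python3 -m pendant '[[[-0.26,0.0155,0,0,0,0],[-0.26,0.0155,0,0,0,0],[-0.26,0.0155,0,0,0,0],[-0.26,0.0155,0,0,0,0],[-0.26,0.0155,0,0,0,0]]]' -0.5 | grep pos
python3 -m pendant '[[[-0.26,0.0155,0,0,0,0],[-0.26,0.0155,0,0,0,0],[-0.26,0.0155,0,0,0,0],[-0.26,0.0155,0,0,0,0],[-0.26,0.0155,0,0,0,0]]]' | grep pos
python3 -m pendant '[[[0,0,0,0,0,-0.217],[0,0,0,0,0,-0.217],[0,0,0,0,0,-0.217],[0,0,0,0,0,-0.217],[0,0,0,0,0,-0.217]]]' | grep pos
python3 -m pendant '[[[0,0,0,0,0,-0.217],[0,0,0,0,0,-0.217],[0,0,0,0,0,-0.217],[0,0,0,0,0,-0.217],[0,0,0,0,0,-0.217]]]' | grep pos
python3 -m pendant '[[[0,0,0,0,0,-0.217],[0,0,0,0,0,-0.217],[0,0,0,0,0,-0.217],[0,0,0,0,0,-0.217],[0,0,0,0,0,-0.217]]]' | grep pos
python3 -m pendant '[[[0,0,0.1,0,0,0],[0,0,0.1,0,0,0],[0,0,0.1,0,0,0],[0,0,0,0,0,0],[0,0,0,0,0,0]]]' | grep pos
python3 -c "from h import *
need(491.2,-265.2,22.5,179.3)"
```

```text
position: [0.4932, -0.0721, 0.1196]
position: [0.4908, -0.2678, 0.1195]
position: [0.491, -0.2661, 0.1193]
position: [0.4911, -0.2658, 0.1194]
position: [0.4911, -0.2658, 0.1194]
position: [0.4905, -0.2653, 0.0736]
t 26.43 pos [ 490.5 -265.3   73.6] head 179.28 tilt [-0.0019  0.0015] w 70.3 shift [-0.006 -0.     0.341] |mm| 51 turn -0.001
```

```bash

python3 -m pendant '[[[0,0,0.1,0,0,0],[0,0,0.1,0,0,0],[0,0,0.08,0,0,0],[0,0,0.04,0,0,0],[0,0,0.015,0,0,0]]]' | grep pos
python3 -m pendant '[[[0,0,0,0,0,0],[0,0,0,0,0,0],[0,0,0,0,0,0],[0,0,0,0,0,0],[0,0,0,0,0,0]]]' 1 | grep -v rot
python3 -m pendant '[[[0,0,0,0,0,0],[0,0,-0.02,0,0,0],[0,0,-0.02,0,0,0],[0,0,0,0,0,0],[0.017,-0.027,0,0,0,-0.035]]]' | grep -v rot
python3 -m pendant '[[[0,0,0,0,0,0],[0,0,0.02,0,0,0],[0,0,0.02,0,0,0],[0,0,0,0,0,0],[0,0,0,0,0,0]]]' | grep -v rot
python3 -c "from h import *
need(488.7,-269.2,22.5,180.3)"
```

```text
position: [0.4908, -0.2655, 0.0234]
time: 27.27
position: [0.4918, -0.2662, 0.025]
wrist_force: [-1.0, -0.3, 2.0]
width: 0.0455
grip_force: 30.0
time: 27.68
position: [0.4889, -0.2694, 0.0303]
wrist_force: [-0.2, 0.5, 0.1]
width: 0.0459
grip_force: 30.0
time: 28.1
position: [0.4888, -0.2699, 0.0246]
wrist_force: [0.3, 0.5, 4.6]
width: 0.0452
grip_force: 30.0
t 28.1 pos [ 488.8 -269.9   24.6] head -179.82 tilt [ 0.0001 -0.0003] w 45.2 shift [0.001 0.005 0.014] |mm| 2 turn -0.004
```

```bash

python3 -m pendant '[[[0,0,0,0,0,0],[0,0,0,0,0,0],[0,0,0,0,0,0],[0,0,0,0,0,0],[0,0,0,0,0,0]]]' -0.5 | grep -v rot
python3 -m pendant '[[[0,0,-0.1,0,0,0],[0,0,-0.15,0,0,0],[0,0,-0.15,0,0,0],[0,0,-0.15,0,0,0],[0,0,-0.1,0,0,0]]]' | grep pos
python3 -m pendant '[[[0.0265,0.179,0,0,0,0],[0.0265,0.179,0,0,0,0],[0.0265,0.179,0,0,0,0],[0.0265,0.179,0,0,0,0],[0.0265,0.179,0,0,0,0]]]' -0.28 | grep pos
python3 -m pendant '[[[0.0265,0.179,0,0,0,0],[0.0265,0.179,0,0,0,0],[0.0265,0.179,0,0,0,0],[0.0265,0.179,0,0,0,0],[0.0265,0.179,0,0,0,0]]]' | grep pos
python3 -m pendant '[[[0,0,0,0,0,0.221],[0,0,0,0,0,0.221],[0,0,0,0,0,0.221],[0,0,0,0,0,0.221],[0,0,0,0,0,0.221]]]' | grep pos
python3 -m pendant '[[[0,0,0,0,0,0.221],[0,0,0,0,0,0.221],[0,0,0,0,0,0.221],[0,0,0,0,0,0.221],[0,0,0,0,0,0.221]]]' | grep pos
python3 -m pendant '[[[0,0,0,0,0,0.22],[0,0,0,0,0,0.22],[0,0,0,0,0,0.22],[0,0,0,0,0,0.22],[0,0,0,0,0,0.22]]]' | grep pos
python3 -m pendant '[[[0,0,0.1,0,0,0],[0,0,0.1,0,0,0],[0,0,0.1,0,0,0],[0,0,0,0,0,0],[0,0,0,0,0,0]]]' | grep pos
python3 - <<'E'
from h import *
need(448.3,-1.8,13,85.4)
for n in("top","side"): cv2.imwrite(f"pics/{n}7.png",eyes.grab_frame(n)[:,:,::-1])
t=cv2.imread("pics/top7.png");s=cv2.imread("pics/side7.png")
f=lambda a,k:cv2.resize(a,None,fx=k,fy=k,interpolation=cv2.INTER_CUBIC)
A=f(t[185:260,385:440],5); B=f(s[255:330,255:360],5)
C=f(s[140:235,230:330],4)[:375]
W=np.zeros((375+225,800,3),np.uint8); W[:375,:275]=A; W[:375,275:800]=B; W[375:,:300]=f(s[160:235,225:325],3)
cv2.imwrite("pics/v7.png",W)
E
```

```text
time: 28.52
position: [0.4885, -0.2697, 0.0238]
wrist_force: [0.0, 0.3, -0.7]
width: 0.0703
grip_force: 0.0
position: [0.4894, -0.2704, 0.1239]
position: [0.4678, -0.1345, 0.1216]
position: [0.4475, -0.0002, 0.1216]
position: [0.4479, -0.0012, 0.1216]
position: [0.4479, -0.0014, 0.1216]
position: [0.4479, -0.0014, 0.1216]
position: [0.4471, -0.0013, 0.076]
t 31.43 pos [447.1  -1.3  76. ] head 85.36 tilt [-0.0023  0.0005] w 60.0 shift [-0.003  0.009  0.42 ] |mm| 63 turn -0.001
```

View pics/v7.png

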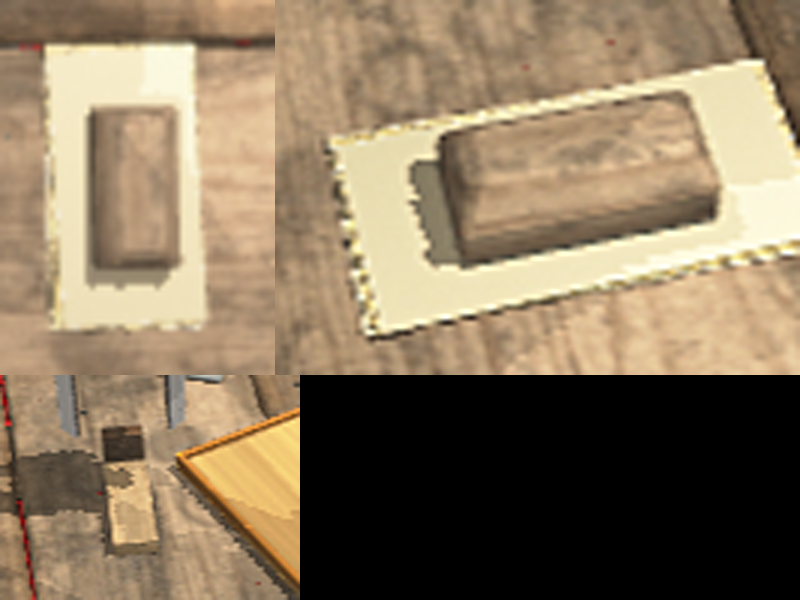

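The block is now centred on the cards to within about 2 mm and square to them. The two views bracket zero. Now the gauge.

```bash

python3 -m pendant '[[[0,0.005,0.1,0,0,0],[0,0,0.1,0,0,0],[0,0,0.1,0,0,0],[0,0,0.06,0,0,0],[0,0,0.03,0,0,0]]]' | grep pos
python3 -m pendant '[[[0,0,0.01,0,0,0],[0,0,0,0,0,0],[0,0,0,0,0,0],[0,0,0,0,0,0],[0,0,0,0,0,0]]]' | grep -v rot
python3 - <<'E'
from h import *
need(448.3,-1.8,13.5,85.4)
s=cv2.cvtColor(eyes.grab_frame("side"),cv2.COLOR_RGB2BGR); cv2.imwrite("pics/side8z.png",cv2.resize(s[150:230,230:330],None,fx=5,fy=5,interpolation=cv2.INTER_CUBIC))
E
```

```text
position: [0.4486, -0.0015, 0.0178]
time: 32.37
position: [0.4494, -0.0017, 0.0173]
wrist_force: [-0.1, -0.0, 0.5]
width: 0.0601
grip_force: 0.0
t 32.37 pos [449.4  -1.7  17.3] head 85.36 tilt [ 0.0015 -0.0003] w 60.1 shift [-0.002 -0.007  0.025] |mm| 4 turn -0.001
```

View pics/side8z.png

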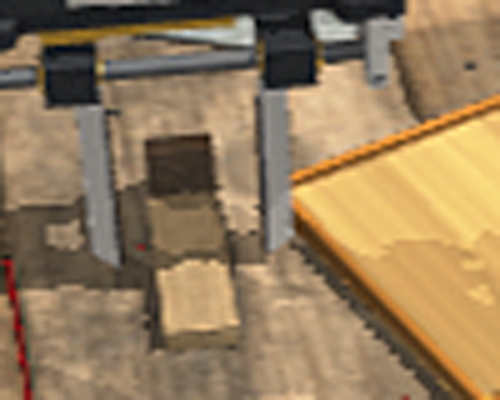

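The fingers straddle the gauge base at (105,265) and (277,248) in the crop, just clear of the tray corner. Gripping.

```bash

python3 -m pendant '[[[0,-0.004,0.015,0,0,0],[0,0,0.008,0,0,0],[0,0,0,0,0,0],[0,0,0,0,0,0],[0,0,0,0,0,0]]]' | grep pos
python3 -m pendant '[[[0,0,0,0,0,0],[0,0,0,0,0,0],[0,0,0,0,0,0],[0,0,0,0,0,0],[0,0,0,0,0,0]]]' 1 | grep -v rot
python3 -m pendant '[[[0,0,0,0,0,0],[0,0,0,0,0,0],[0,0,0,0,0,0],[0,0,0,0,0,0],[0,0,0,0,0,0]]]' | grep -v rot
python3 -m pendant '[[[0,0,-0.05,0,0,0],[0,0,-0.1,0,0,0],[0,0,-0.1,0,0,0],[0,0,-0.1,0,0,0],[0,0,-0.05,0,0,0]]]' | grep -v rot
python3 - <<'E'
from h import *
need(609.3,-9.9,75,109.4)
s=cv2.cvtColor(eyes.grab_frame("side"),cv2.COLOR_RGB2BGR); cv2.imwrite("pics/side9z.png",cv2.resize(s[130:230,230:330],None,fx=5,fy=5,interpolation=cv2.INTER_CUBIC))
E
```

```text
position: [0.4481, -0.0015, 0.0131]
time: 33.25
position: [0.4481, -0.0015, 0.0132]
wrist_force: [-0.2, 0.3, -0.2]
width: 0.03
grip_force: 0.2
time: 33.67
position: [0.4482, -0.0015, 0.0132]
wrist_force: [-0.1, -0.6, 0.8]
width: 0.0299
grip_force: 30.0
time: 34.08
position: [0.4494, -0.0017, 0.0753]
wrist_force: [0.7, 0.1, 0.2]
width: 0.0294
grip_force: 30.0
t 34.08 pos [449.4  -1.7  75.3] head 85.36 tilt [ 0.0031 -0.0006] w 29.4 shift [0.032 1.067 0.005] |mm| 160 turn -0.839
```

View pics/side9z.png

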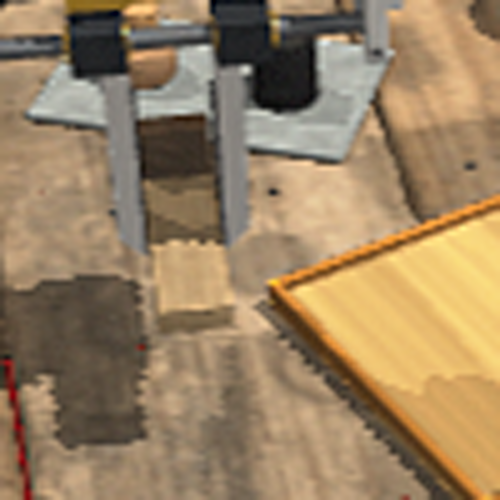

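The gauge is held level, its base at (195,275) in the crop. That was my last picture, so from here I check numerically. Moving it to the tray.

```bash

python3 -m pendant '[[[0.006,0.213,0,0,0,0],[0.006,0.213,0,0,0,0],[0.006,0.213,0,0,0,0],[0.006,0.213,0,0,0,0],[0.006,0.213,0,0,0,0]]]' | grep pos
python3 -m pendant '[[[0,0,0,0,0,-0.168],[0,0,0,0,0,-0.168],[0,0,0,0,0,-0.168],[0,0,0,0,0,-0.168],[0,0,0,0,0,-0.168]]]' | grep pos
python3 -m pendant '[[[0,0,0.1,0,0,0],[0,0,0.1,0,0,0],[0,0,0.05,0,0,0],[0,0,0,0,0,0],[0,0,0,0,0,0]]]' | grep pos
python3 -m pendant '[[[0,0,0,0,0,0],[0,0,0,0,0,0],[0,0,0,0,0,0],[0,0,0,0,0,0],[0,0,0,0,0,0]]]' | grep pos
python3 -c "from h import *
need(609.3,-9.9,21.5,109.4)"
```

```text
position: [0.6085, -0.0099, 0.0723]
position: [0.6071, -0.0098, 0.0721]
position: [0.607, -0.0098, 0.0348]
position: [0.6081, -0.01, 0.0362]
t 35.8 pos [608.1 -10.   36.2] head 109.42 tilt [ 0.0008 -0.0001] w 29.7 shift [-0.002  0.008  0.098] |mm| 15 turn 0.001
```

```bash

python3 -m pendant '[[[0,0.007,0.04,0,0,0],[0,0,0.03,0,0,0],[0,0,0.02,0,0,0],[0,0,0.007,0,0,0],[0,0,0,0,0,0]]]' | grep pos
python3 -m pendant '[[[0,0,0,0,0,0],[0,0,0,0,0,0],[0,0,0,0,0,0],[0,0,0,0,0,0],[0,0,0,0,0,0]]]' | grep -v rot
python3 -c "from h import *
need(609.3,-9.9,21.5,109.4)"
```

```text
position: [0.6083, -0.0095, 0.0211]
time: 36.63
position: [0.6086, -0.0095, 0.0211]
wrist_force: [-0.9, -0.2, 3.0]
width: 0.0299
grip_force: 30.0
t 36.63 pos [608.6  -9.5  21.1] head 109.42 tilt [-0.0003  0.0001] w 29.9 shift [-0.004  0.004 -0.003] |mm| 1 turn 0.001
```

```bash

python3 -m pendant '[[[0,0,0,0,0,0],[0,0,0,0,0,0],[0,0,0,0,0,0],[0,0,0,0,0,0],[0,0,0,0,0,0]]]' -0.19 | grep -v rot
python3 -m pendant '[[[0,0,-0.1,0,0,0],[0,0,-0.15,0,0,0],[0,0,-0.15,0,0,0],[0,0,-0.15,0,0,0],[0,0,-0.1,0,0,0]]]' | grep pos
python3 -m pendant '[[[0.176,-0.044,0,0,0,0],[0.176,-0.044,0,0,0,0],[0.176,-0.044,0,0,0,0],[0.176,-0.044,0,0,0,0],[0.176,-0.044,0,0,0,0]]]' | grep pos
python3 -m pendant '[[[0.176,-0.044,0,0,0,0],[0.176,-0.044,0,0,0,0],[0.176,-0.044,0,0,0,0],[0.176,-0.044,0,0,0,0],[0.176,-0.044,0,0,0,0]]]' | grep pos
python3 -m pendant '[[[0,0,0,0,0,-0.209],[0,0,0,0,0,-0.209],[0,0,0,0,0,-0.209],[0,0,0,0,0,-0.209],[0,0,0,0,0,-0.209]]]' | grep pos
python3 -m pendant '[[[0,0,0,0,0,-0.209],[0,0,0,0,0,-0.209],[0,0,0,0,0,-0.209],[0,0,0,0,0,-0.209],[0,0,0,0,0,-0.209]]]' | grep pos
python3 -m pendant '[[[0,0,0,0,0,-0.209],[0,0,0,0,0,-0.209],[0,0,0,0,0,-0.209],[0,0,0,0,0,-0.209],[0,0,0,0,0,-0.209]]]' | grep pos
python3 - <<'E'
from h import *
need(459,217.5,20,199.4)
for n in("top","side"): cv2.imwrite(f"pics/{n}10.png",eyes.grab_frame(n)[:,:,::-1])
tc=np.array([596,-23.]); th=np.radians(19.4); Rt=np.array([[np.cos(th),-np.sin(th)],[np.sin(th),np.cos(th)]])
W=lambda x,y,z: np.r_[tc+Rt@[x,y],z]/1000
for n in("top","side"):
    b=cv2.imread(f"pics/{n}10.png"); a=cv2.imread(f"pics/{n}0.png")
    hs=cv2.cvtColor(b,cv2.COLOR_BGR2HSV)
    print(n,"floor",[tuple(hs[tuple(proj(n,W(x,0,8))[0].round().astype(int)[::-1])]) for x in(-50,-20,60)],"base",[tuple(hs[tuple(proj(n,W(17,y,20))[0].round().astype(int)[::-1])]) for y in(-40,-20,0,20,30,44)])
    # chroma difference along the gauge axis and across it, from the predicted place
    g=cv2.GaussianBlur(b,(3,3),0)
    for l,pts in(("across x=-10..44 (y=-20)",[W(x,-20,20) for x in range(-10,46,3)]),("along y=-66..66",[W(17,y,20) for y in range(-66,67,4)])):
        print(l,[int(hs[tuple(proj(n,p)[0].round().astype(int)[::-1])][1]) for p in pts])
E
```

```text
time: 37.05
position: [0.6088, -0.0096, 0.021]
wrist_force: [0.5, 0.2, 0.4]
width: 0.0555
grip_force: 0.0
position: [0.6099, -0.0098, 0.1211]
position: [0.533, 0.1048, 0.1187]
position: [0.4579, 0.2184, 0.1188]
position: [0.4586, 0.2176, 0.1187]
position: [0.4587, 0.2175, 0.1187]
position: [0.4587, 0.2174, 0.1187]
t 39.55 pos [458.7 217.4 118.7] head -160.47 tilt [0.0003 0.0001] w 55.9 shift [-0.002 -0.     0.658] |mm| 99 turn 0.005
top floor [(np.uint8(17), np.uint8(129), np.uint8(227)), (np.uint8(18), np.uint8(127), np.uint8(233)), (np.uint8(16), np.uint8(132), np.uint8(214))] base [(np.uint8(17), np.uint8(99), np.uint8(207)), (np.uint8(16), np.uint8(99), np.uint8(213)), (np.uint8(18), np.uint8(92), np.uint8(233)), (np.uint8(16), np.uint8(104), np.uint8(202)), (np.uint8(16), np.uint8(103), np.uint8(204)), (np.uint8(13), np.uint8(102), np.uint8(108))]
across x=-10..44 (y=-20) [114, 123, 131, 130, 108, 101, 100, 96, 96, 99, 100, 98, 98, 98, 112, 133, 132, 132, 130]
along y=-66..66 [125, 125, 124, 124, 113, 101, 98, 99, 98, 99, 97, 99, 99, 99, 99, 93, 94, 93, 95, 90, 101, 102, 101, 102, 103, 103, 103, 103, 104, 119, 128, 133, 128, 125]
side floor [(np.uint8(17), np.uint8(139), np.uint8(216)), (np.uint8(18), np.uint8(140), np.uint8(223)), (np.uint8(17), np.uint8(140), np.uint8(207))] base [(np.uint8(17), np.uint8(100), np.uint8(194)), (np.uint8(17), np.uint8(107), np.uint8(186)), (np.uint8(17), np.uint8(108), np.uint8(219)), (np.uint8(17), np.uint8(106), np.uint8(190)), (np.uint8(18), np.uint8(105), np.uint8(185)), (np.uint8(13), np.uint8(84), np.uint8(76))]
across x=-10..44 (y=-20) [138, 120, 99, 107, 103, 103, 101, 100, 100, 107, 102, 103, 102, 121, 139, 137, 141, 141, 143]
along y=-66..66 [141, 109, 101, 104, 108, 103, 100, 103, 104, 109, 104, 105, 105, 101, 101, 99, 108, 105, 100, 102, 105, 106, 106, 108, 105, 107, 82, 95, 84, 84, 84, 107, 113, 106]
```

The profile shows the base spanning tray x from 1 to 33 mm and y from −50 to +48 mm, centred on the block's place. Now to bring the stopper back.

```bash

python3 -m pendant '[[[0,0,0.1,0,0,0],[0,0,0.15,0,0,0],[0,0,0.15,0,0,0],[0,0,0.13,0,0,0],[0,0,0.05,0,0,0]]]' | grep pos
python3 -m pendant '[[[0,0,0.04,0,0,0],[0,0,0.03,0,0,0],[0,0,0,0,0,0],[0,0,0,0,0,0],[0,0,0,0,0,0]]]' | grep -v rot
python3 -c "from h import *
need(459,217.5,19.5,199.4)"
```

```text
position: [0.4564, 0.2168, 0.0289]
time: 40.48
position: [0.4597, 0.2177, 0.0222]
wrist_force: [-0.4, -0.6, 0.5]
width: 0.0561
grip_force: 0.0
t 40.48 pos [459.7 217.7  22.2] head -160.78 tilt [0.0021 0.0006] w 56.1 shift [ 0.005 -0.     0.018] |mm| 3 turn -0.006
```

```bash

python3 -m pendant '[[[0.004,0,0.014,0,0,0],[0,0,0,0,0,0],[0,0,0,0,0,0],[0,0,0,0,0,0],[0,0,0,0,0,0]]]' | grep pos
python3 -m pendant '[[[0,0,0,0,0,0],[0,0,0,0,0,0],[0,0,0,0,0,0],[0,0,0,0,0,0],[0,0,0,0,0,0]]]' 1 | grep -v rot
python3 -m pendant '[[[0,0,0,0,0,0],[0,0,-0.1,0,0,0],[0,0,-0.1,0,0,0],[0,0,-0.15,0,0,0],[0,0,-0.15,0,0,0]]]' | grep -v rot
python3 -c "from h import *
need(578.3,-63.2,97,199.4)"
```

```text
position: [0.4582, 0.2173, 0.0192]
time: 41.32
position: [0.4581, 0.2172, 0.019]
wrist_force: [0.3, 0.0, -0.5]
width: 0.0352
grip_force: 30.0
time: 41.73
position: [0.4573, 0.217, 0.0941]
wrist_force: [1.4, -0.1, -0.2]
width: 0.0349
grip_force: 30.0
t 41.73 pos [457.3 217.   94.1] head -160.77 tilt [-0.002  -0.0006] w 34.9 shift [-0.147 -2.03  -0.02 ] |mm| 305 turn -0.006
```

```bash

python3 -m pendant '[[[-0.0145,-0.203,0,0,0,0],[-0.0145,-0.203,0,0,0,0],[-0.0145,-0.203,0,0,0,0],[-0.0145,-0.203,0,0,0,0],[-0.0145,-0.203,0,0,0,0]]]' | grep pos
python3 -m pendant '[[[-0.0145,-0.203,0,0,0,0],[-0.0145,-0.203,0,0,0,0],[-0.0145,-0.203,0,0,0,0],[-0.0145,-0.203,0,0,0,0],[-0.0145,-0.203,0,0,0,0]]]' | grep pos
python3 -m pendant '[[[0,0,0,0,0,0],[0,0,0.1,0,0,0],[0,0,0.1,0,0,0],[0,0,0.1,0,0,0],[0,0,0.05,0,0,0]]]' | grep pos
python3 -m pendant '[[[0,0,0,0,0,0],[0,0,0,0,0,0],[0,0,0,0,0,0],[0,0,0,0,0,0],[0,0,0,0,0,0]]]' | grep pos
python3 -c "from h import *
need(577.7,-63.4,22.2,199.4)"
```

```text
position: [0.5188, 0.0758, 0.0941]
position: [0.5792, -0.0645, 0.0939]
position: [0.5772, -0.0624, 0.0394]
position: [0.5798, -0.0632, 0.0427]
t 43.4 pos [579.8 -63.2  42.7] head -160.75 tilt [ 0.002  -0.0005] w 35.2 shift [0.014 0.003 0.136] |mm| 21 turn -0.005
```

```bash

python3 -m pendant '[[[0.01,0,0.05,0,0,0],[0,0,0.04,0,0,0],[0,0,0.025,0,0,0],[0,0,0.01,0,0,0],[0,0,0,0,0,0]]]' | grep pos
python3 -m pendant '[[[0,0,0,0,0,0],[0,0,0,0,0,0],[0,0,0,0,0,0],[0,0,0,0,0,0],[0,0,0,0,0,0]]]' | grep -v rot
python3 -c "from h import *
need(577.7,-63.4,22.2,199.4)"
```

```text
position: [0.5771, -0.0635, 0.0222]
time: 44.23
position: [0.5776, -0.0636, 0.0228]
wrist_force: [-0.3, 0.6, -0.6]
width: 0.0346
grip_force: 30.0
t 44.23 pos [577.6 -63.6  22.8] head -160.77 tilt [ 0.0001 -0.    ] w 34.6 shift [-0.001  0.001  0.004] |mm| 1 turn -0.006
```

```bash

python3 -m pendant '[[[0,0,0.004,0,0,0],[0,0,0,0,0,0],[0,0,0,0,0,0],[0,0,0,0,0,0],[0,0,0,0,0,0]]]' -0.19 | grep -v rot
python3 -m pendant '[[[0,0,0,0,0,0],[0,0,-0.1,0,0,0],[0,0,-0.15,0,0,0],[0,0,-0.2,0,0,0],[0,0,-0.1,0,0,0]]]' | grep pos
python3 -m pendant '[[[-0.021,0.1675,0,0,0,0],[-0.021,0.1675,0,0,0,0],[-0.021,0.1675,0,0,0,0],[-0.021,0.1675,0,0,0,0],[-0.021,0.1675,0,0,0,0]]]' | grep pos
python3 -m pendant '[[[-0.021,0.1675,0,0,0,0],[-0.021,0.1675,0,0,0,0],[-0.021,0.1675,0,0,0,0],[-0.021,0.1675,0,0,0,0],[-0.021,0.1675,0,0,0,0]]]' | grep pos
python3 -m pendant '[[[0,0,0,0,0,0],[0,0,0.1,0,0,0],[0,0,0.1,0,0,0],[0,0,0.1,0,0,0],[0,0,0,0,0,0]]]' | grep pos
python3 -m pendant '[[[0,0,0,0,0,0],[0,0,0,0,0,0],[0,0,0,0,0,0],[0,0,0,0,0,0],[0,0,0,0,0,0]]]' | grep pos
python3 -c "from h import *
need(524.7,184,23,199.4)"
```

```text
time: 44.65
position: [0.5776, -0.0636, 0.0222]
wrist_force: [0.6, -0.3, -0.2]
width: 0.056
grip_force: 0.0
position: [0.5792, -0.0639, 0.1078]
position: [0.5507, 0.0612, 0.1049]
position: [0.5241, 0.1852, 0.1048]
position: [0.5219, 0.183, 0.0567]
position: [0.5253, 0.184, 0.0606]
t 46.73 pos [525.3 184.   60.6] head -160.77 tilt [0.0017 0.0003] w 55.7 shift [0.004 0.001 0.251] |mm| 38 turn -0.006
```

```bash

python3 -m pendant '[[[0,0,0.08,0,0,0],[0,0,0.08,0,0,0],[0,0,0.06,0,0,0],[0,0,0.03,0,0,0],[0,0,0,0,0,0]]]' | grep pos
python3 -m pendant '[[[0,0,0,0,0,0],[0,0,0,0,0,0],[0,0,0,0,0,0],[0,0,0,0,0,0],[0,0,0,0,0,0]]]' | grep pos
python3 -m pendant '[[[0,0,0,0,0,0],[0,0,0,0,0,0],[0,0,0,0,0,0],[0,0,0,0,0,0],[0,0,0,0,0,0]]]' 1 | grep -v rot
python3 -m pendant '[[[0,0,0,0,0,0],[0,0,-0.1,0,0,0],[0,0,-0.1,0,0,0],[0,0,-0.15,0,0,0],[0,0,-0.15,0,0,0]]]' | grep -v rot
python3 -c "from h import *
need(557.1,-2.8,95,199.4)"
```

```text
position: [0.5225, 0.1837, 0.0197]
position: [0.5249, 0.1841, 0.0227]
time: 47.98
position: [0.5245, 0.1841, 0.0223]
wrist_force: [-0.8, 0.6, 0.0]
width: 0.0326
grip_force: 30.0
time: 48.4
position: [0.5236, 0.1838, 0.0972]
wrist_force: [-0.9, -0.0, 0.3]
width: 0.0321
grip_force: 30.0
t 48.4 pos [523.6 183.8  97.2] head -160.77 tilt [-0.0022 -0.0004] w 32.1 shift [ 0.199 -1.248  0.015] |mm| 190 turn -0.006
```

```bash

python3 -m pendant '[[[0.039,-0.249,0,0,0,0],[0.039,-0.249,0,0,0,0],[0.039,-0.249,0,0,0,0],[0.039,-0.249,0,0,0,0],[0.039,-0.249,0,0,0,0]]]' | grep pos
python3 -m pendant '[[[0,0,0,0,0,0],[0,0,0.1,0,0,0],[0,0,0.1,0,0,0],[0,0,0.1,0,0,0],[0,0,0.05,0,0,0]]]' | grep pos
python3 -m pendant '[[[0,0,0,0,0,0],[0,0,0,0,0,0],[0,0,0,0,0,0],[0,0,0,0,0,0],[0,0,0,0,0,0]]]' | grep pos
python3 -c "from h import *
need(557.1,-2.8,25.5,199.4)"
```

```text
position: [0.5584, -0.0035, 0.0974]
position: [0.5568, -0.0014, 0.0427]
position: [0.5593, -0.0019, 0.0458]
t 49.65 pos [559.3  -1.9  45.8] head -160.75 tilt [ 0.002  -0.0003] w 32.5 shift [ 0.016 -0.001  0.135] |mm| 20 turn -0.005
```

```bash

python3 -m pendant '[[[0.01,-0.002,0.05,0,0,0],[0,0,0.04,0,0,0],[0,0,0.03,0,0,0],[0,0,0.01,0,0,0],[0,0,0,0,0,0]]]' | grep pos
python3 -m pendant '[[[0,0,0,0,0,0],[0,0,0,0,0,0],[0,0,0,0,0,0],[0,0,0,0,0,0],[0,0,0,0,0,0]]]' | grep -v rot
python3 -c "from h import *
need(557.1,-2.8,25.4,199.4)"
```

```text
position: [0.5567, -0.0027, 0.0248]
time: 50.48
position: [0.5571, -0.0027, 0.0251]
wrist_force: [-0.2, 0.0, -0.0]
width: 0.0323
grip_force: 30.0
t 50.48 pos [557.1  -2.7  25.1] head -160.77 tilt [-0.  0.] w 32.3 shift [ 0.    -0.001 -0.002] |mm| 0 turn -0.006
```

Releasing and retreating. The same cameras then let me compare the final images directly with the starting ones.

```bash

python3 -m pendant '[[[0,0,0,0,0,0],[0,0,0,0,0,0],[0,0,0,0,0,0],[0,0,0,0,0,0],[0,0,0,0,0,0]]]' 0 | grep -v rot
python3 -m pendant '[[[0,0,0,0,0,0],[0,0,-0.1,0,0,0],[0,0,-0.2,0,0,0],[0,0,-0.2,0,0,0],[0,0,-0.2,0,0,0]]]' | grep pos
python3 -m pendant '[[[0,0.2,0,0,0,0],[0,0.25,0,0,0,0],[0,0.25,0,0,0,0],[0,0.25,0,0,0,0],[0,0.25,0,0,0,0]]]' | grep pos
python3 -m pendant '[[[0,0.2,0,0,0,0],[0,0.1,0,0,0,0],[0,0,0,0,0,0],[0,0,0,0,0,0],[0,0,0,0,0,0]]]' | grep -v rot
python3 - <<'E'
from h import *
I={}
for n in("top","side"):
    cv2.imwrite(f"pics/{n}11.png",eyes.grab_frame(n)[:,:,::-1]); I[n]=[cv2.imread(f"pics/{n}{k}.png") for k in(0,11)]
tp={"top":((316,198),(337.3,190.5)),"side":((318,186),(335,202))}
for n in I:
    (a,b)=I[n]
    for k,(u,v) in zip(("cap","stop"),tp[n]):
        u,v=int(u),int(v); r=9 if n=="top" else 13
        for im,l in((a,"start"),(b,"now")):
            h=cv2.cvtColor(im[v-r:v+r+1,u-r:u+r+1],cv2.COLOR_BGR2HSV)
            m=(h[...,2]<60) if k=="cap" else ((h[...,0]<15)&(h[...,2]>90))
            y,x=np.nonzero(m); print(n,k,l,m.sum(),(u-r+x.mean()).round(2),(v-r+y.mean()).round(2),"box",u-r+x.min(),u-r+x.max(),v-r+y.min(),v-r+y.max())
        # ECC-free shift: template of the start patch in the new image, subpixel by 4x
        T=cv2.resize(a[v-r:v+r+1,u-r:u+r+1],None,fx=4,fy=4,interpolation=cv2.INTER_CUBIC); q=r+6
        S=cv2.resize(b[v-q:v+q+1,u-q:u+q+1],None,fx=4,fy=4,interpolation=cv2.INTER_CUBIC)
        _,s,_,p=cv2.minMaxLoc(cv2.matchTemplate(S,T,cv2.TM_CCOEFF_NORMED)); print("   template shift px",(p[0]/4-6,p[1]/4-6),round(s,2))
    for l,(u,v) in (("tape",(230,155)),("counter",(389,163))) if n=="top" else (("tape",(342,128)),("counter",(396,247))):
        print(n,l,"diff",np.abs(a[v-15:v+16,u-15:u+16].astype(int)-b[v-15:v+16,u-15:u+16]).mean().round(1))
s=ctrl.sense(); print(s["time"],s["position"])
E
```

```text
time: 50.9
position: [0.5571, -0.0027, 0.0252]
wrist_force: [0.4, -0.9, 0.9]
width: 0.0472
grip_force: 0.0
position: [0.5565, -0.0026, 0.1309]
position: [0.4971, 0.1686, 0.1305]
time: 52.15
position: [0.4833, 0.2091, 0.1302]
wrist_force: [-0.2, 0.2, 1.0]
width: 0.047
grip_force: 0.0
top cap start 23 315.78 201.7 box 311 320 199 204
top cap now 64 314.64 199.66 box 310 319 194 204
   template shift px (-0.5, 0.25) 0.87
top stop start 82 336.32 190.44 box 329 342 181 196
top stop now 81 336.41 190.75 box 331 342 185 196
   template shift px (-0.5, -0.75) 0.74
top tape diff 4.6
top counter diff 5.1
side cap start 255 317.11 186.65 box 310 325 175 196
side cap now 301 317.65 185.28 box 310 331 173 196
   template shift px (-0.25, -0.25) 0.85
side stop start 114 334.43 205.61 box 327 348 191 212
side stop now 109 334.88 205.94 box 327 342 196 212
   template shift px (-0.25, -0.5) 0.8
side tape diff 3.7
side counter diff 3.9
52.25 [0.48350574 0.20866804 0.13019617]
```

The cap and stopper match their starting images within 0.75 px (about 2 mm), and the tape roll and counter haven't moved. Handing in.

```bash
python3 -c "
from workcell import workorder
print(workorder.finish_job())"
```

```text
the job is handed in; nothing more can be done
None
```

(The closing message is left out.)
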